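Close the housing: seat the lid and press its studs home crosswise

ROBOT

A 6-joint arm with a two-finger parallel gripper is mounted at the origin on a cart in front of the work surface, level with it; the furniture and walls round the work are solid. World frame = base frame: x ahead of the robot, y to its left, z up, the work surface at z = 0. Lengths are in m, angles in rad, forces in N, time in s.
With the tool pointing down it reaches from about 0.275 to 0.825 m from the base axis. Payload 4.9 kg.
Tool frame: the origin (TCP) lies at the very end of the fingers, on their centre line; the grasp point (between the pads) lies 19 mm behind it; z points along the fingers, y is the line along which they close (so a half turn about z gives the same grasp; the last joint's range is limited). The gripper opens to 85 mm and grips with 20 to 120 N. Pads are 22 mm wide; open, the fingers measure 114 mm over their backs; the gripper's body (76 mm by 85 mm) begins 54 mm behind the grasp point. The pads swing forward as they close: fully open they stand 13 mm farther back than shut.
Start: joints at [-1.274, 0.326, -0.193, 1.052, 0, 1.437], TCP at [0.23, -0.5, 0.231] pointing down, gripper open.
Joint ranges: [-2.65, 2.65], [-0.97, 1.79], [-1.3, 1.35], [-1.93, 2.1], [-1.47, 1.37], [-3.14, 3.14]. Speed limits (rad/s): [2.57, 2.57, 3.14, 3.14, 3.14, 3.14].

INTERFACE

Orientations are given as [roll, pitch, yaw] about the fixed x, y, z axes, in that order (R = Rz(yaw) Ry(pitch) Rx(roll)).
In Python, from station import bot gives the robot as it stands.
- The arm moves only by the shell command python3 nudge.py 'ROWS' [OPENING] [FORCE]. ROWS is rows parted by semicolons, their numbers by spaces, 1 to 5 of them, each of 6 numbers: dx, dy, dz in m, then a rotation vector rx, ry, rz in rad; each row is the pose to reach, as a shift and turn from the pose commanded when the command began, along the tool's axes at that moment; what a row does not reach only later rows make up. A row lasts 1/8 s, in which the tool goes at most 0.0625 m and 0.188 rad, less where a joint would pass 70% of its speed; a pose out of reach is approached as far as the arm can. OPENING is the finger opening in m, set as the command begins (- or left out keeps the last). The fingers move at their own pace and stop on an object; FORCE is the grip in N (left out, the last holds). Time passes only in rows, so rows that do not move let the fingers close. It prints the time, the measured TCP pose, the force, the opening and the grip force at its end.
- bot.read_state(): the state, without advancing time (a new reading comes with each control period).
- bot.camera(name): name is "side" or "top" or "wrist"; returns the picture (400x640x3 uint8, blue, green, red); there is no depth.
- bot.camera_info(name): a dict with "fov_y" (degrees; the focal length in pixels is half the picture's height over the tangent of half this angle, whatever the lens; pixels are square), "cx", "cy" (the principal point, pixels), "k1" (the pictures are not rectified: a ray, as slopes to the right and down, at radius r is drawn at 1 + k1 r^2 times it, then the intrinsics apply), "eye" and "orientation" of the camera in the world; the wrist camera has in their place "tool_from_camera" (4x4, takes a point from camera to tool coordinates, whose origin is the TCP and whose axes are the flange's). Camera axes: x right, y down, z forward; pixel columns grow to the right and rows downward; lengths in m; the calibration is good to about 2 mm. A picture is of the moment at which its call begins: read the wrist's pose just before it. camera_info takes no time and is no camera call.
- bot.finish_job(): hands the job in; it is judged then, once.
The state is a dict: "time": time; "q": joint angles; "dq": joint speeds; "joint_torque": joint torques, N m; "ee_pos": TCP position; "tcp_rot": TCP orientation; "wrist_force": force on the tool from outside, world axes, zero at the start; "wrist_torque": the same for the moment, N m; "width": finger opening in m; "grasp_force": force on a finger pad.
Only numpy, scipy, OpenCV 4.12 (cv2) and the standard library are available. Lean on these libraries where they do the work, as an engineer would, in place of code of your own. Each camera call takes 0.05 s, during which the arm holds its last target. There are 200 camera calls.

TASK

Draw the lid out from under the low steel riser by its end, leave it lying on the open bench and let go, then take it again by its handle and set it, not drop it, into the open housing so that it lies flush. Then press its four studs down crosswise (the two corners on one diagonal, then the two on the other): one round that brings every stud about half way down, then a second round that presses every stud fully home. Leave the other things on the bench where they are.

Things in the scene. Friction and masses are not known exactly. Their poses are not given: they have to be found in the camera images.
- lid: Lid: plain grey plate 150 mm (its x) by 58 mm (its y), 18 mm thick, about 0.3 kg, with a handle in the middle of its top and four black push studs near its corners. Origin: centre of its flat underside, z up; the same turned half round. At the start it lies flat on the bench, its handle under the riser, some 45 mm of its -x end sticking out of the riser's mouth.
- lid_handle (a point): Centre of the bar of the lid's bridge handle, 34 mm above the lid's underside: the bar is 50 mm long along the lid's x, 14 mm wide and 12 mm high (28 to 40 mm above the lid's underside), on a 10 mm foot at each end.
- housing: Open metal housing fixed to the bench, 171 (its x) x 79 (its y) x 52 mm high, a circuit board inside. Origin: centre of its underside, z up. Its mouth is a recess 155x63 mm, 18 mm deep, bevelled 5 mm wider on each side, with 2.5 mm play round the lid. A seated lid rests 34 mm above the housing's underside, its top flush with the rim. A small foot sticks out at each end along x.
- riser: Low sheet-steel riser fixed to the bench, open at front and back: 90 mm wide (its y), 130 mm deep (its x), 47 mm high, 44 mm clear inside. Origin: on the bench, in the middle of its front mouth; it extends along its +x, and the lid is drawn out along its -x. With its origin 80 mm or more in front of the mouth the lid is all clear.
- stud_1 (a joint): Travel of push stud 1, m: 0 = fully up (head 14 mm above the lid's top), 0.012 = home against its stop (head 2 mm above it). It moves straight down when pressed, with about 6 N of friction, has no spring and stays where it is left. Half way is 0.006.
- stud_1_top (a point): Centre of the top of stud 1's round head (18 mm across), at x = +60, y = +17 mm in the lid's frame. Studs 1 and 3 lie on one diagonal.
- stud_2 (a joint): Travel of push stud 2, m: 0 = fully up (head 14 mm above the lid's top), 0.012 = home against its stop (head 2 mm above it). It moves straight down when pressed, with about 6 N of friction, has no spring and stays where it is left. Half way is 0.006.
- stud_2_top (a point): Centre of the top of stud 2's round head (18 mm across), at x = +60, y = -17 mm in the lid's frame. Studs 2 and 4 lie on one diagonal.
- stud_3 (a joint): Travel of push stud 3, m: 0 = fully up (head 14 mm above the lid's top), 0.012 = home against its stop (head 2 mm above it). It moves straight down when pressed, with about 6 N of friction, has no spring and stays where it is left. Half way is 0.006.
- stud_3_top (a point): Centre of the top of stud 3's round head (18 mm across), at x = -60, y = -17 mm in the lid's frame. Studs 1 and 3 lie on one diagonal.
- stud_4 (a joint): Travel of push stud 4, m: 0 = fully up (head 14 mm above the lid's top), 0.012 = home against its stop (head 2 mm above it). It moves straight down when pressed, with about 6 N of friction, has no spring and stays where it is left. Half way is 0.006.
- stud_4_top (a point): Centre of the top of stud 4's round head (18 mm across), at x = -60, y = +17 mm in the lid's frame. Studs 2 and 4 lie on one diagonal.
- tape: Bystander: roll of black tape, lying flat, 62 mm across, 19 mm high; origin at the centre of its underside. Leave it where it is.
- cutters: Bystander: side cutters lying flat, 53x131x13 mm; origin at the centre of its underside. Leave it where it is.
- spool: Bystander: spool of solder standing on its flange, 57 mm across, 42 mm high; origin at the centre of its underside. Leave it where it is.
- bottle: Bystander: small dropper bottle standing, 34 mm across, 102 mm high; origin at the centre of its underside. Leave it where it is.
- driver: Bystander: screwdriver lying flat, 189 mm long, 27 mm high; origin at the centre of its underside. Leave it where it is.

How it is judged:
By the outcome, as a careful person would: the job done as asked, in the order asked, and still so for the second after the job is handed in, with the robot touching nothing.
It also fails if it takes over 72 s, if anything falls off the work surface, if the arm or the gripper's body presses on something with over 40 N, if the wrist force passes 120 N, or if a joint passes its speed limit or range.

## Working session

There is one attempt and no reset: what is moved stays moved. The work goes in short steps, Python scripts to look and compute and a shell command to move; the robot and the scene stay as the last step left them, time stands still between calls to the robot, and variables do not carry over. Pictures are saved under pics/ and viewed, at most 10 in all, crops included, and the job is handed in when it is done.

```bash
ls; mkdir -p pics; cat > h.py <<'E'
import numpy as np, cv2
from station import bot
from scipy.spatial.transform import Rotation as R
def cam(name):
    i=bot.camera_info(name); f=200/np.tan(np.radians(i["fov_y"])/2)
    if name=="wrist":
        s=bot.read_state(); T=np.eye(4); T[:3,:3]=rot(s["tcp_rot"]); T[:3,3]=s["ee_pos"]
        M=T@np.array(i["tool_from_camera"]); 
    else:
        M=np.eye(4); M[:3,:3]=rot(i["orientation"]); M[:3,3]=i["eye"]
    return dict(f=f,cx=i["cx"],cy=i["cy"],k1=i["k1"],M=M)
def rot(o):
    o=np.array(o,float)
    return o if o.shape==(3,3) else R.from_euler("xyz",o).as_matrix()
def ray(c,u,v):
    K=np.array([[c["f"],0,c["cx"]],[0,c["f"],c["cy"]],[0,0,1.]])
    p=cv2.undistortPoints(np.array([[[u,v]]],float),K,np.array([c["k1"],0,0,0.]),None,None,None)[0,0] if 0 else None
    d=np.array([(u-c["cx"])/c["f"],(v-c["cy"])/c["f"]]); x=d.copy()
    for _ in range(30): x=d/(1+c["k1"]*(x@x))
    return c["M"][:3,3], c["M"][:3,:3]@np.array([x[0],x[1],1])
def onz(c,u,v,z):
    e,d=ray(c,u,v); return e+d*(z-e[2])/d[2]
def proj(c,P):
    p=c["M"][:3,:3].T@(np.array(P)-c["M"][:3,3]); x=p[:2]/p[2]; x=x*(1+c["k1"]*(x@x))
    return x*c["f"]+[c["cx"],c["cy"]]
E
sed -i '/undistortPoints/d;/K=np/d' h.py
python3 - <<'E'
from h import *
for n in ["top","side","wrist"]:
    print(n,bot.camera_info(n)); c=cam(n); cv2.imwrite(f"pics/{n}0.png",bot.camera(n))
print(bot.read_state())
E
```

```text
nudge.py
pics
station.py
top {'fov_y': 56.429429737919754, 'cx': 320.8001930610516, 'cy': 199.44303038306626, 'k1': -0.01742712753087179, 'eye': array([0.46556261, 0.01425445, 1.02694401]), 'orientation': array([-3.0510784 , -0.0218743 , -1.57919953])}
side {'fov_y': 55.48790946548916, 'cx': 309.84488481259325, 'cy': 195.00967121300008, 'k1': -0.05608482992415334, 'eye': array([ 0.03569399, -0.80084493,  0.5622877 ]), 'orientation': array([-2.06826083, -0.01128004, -0.5504221 ])}
wrist {'fov_y': 63.1969201171546, 'cx': 316.1470053448941, 'cy': 201.67300499339456, 'k1': -0.030808816784817842, 'tool_from_camera': array([[ 5.21058930e-05, -9.57161035e-01, -2.89556126e-01,
         7.33822011e-02],
       [ 9.99999998e-01,  6.19794859e-05, -2.49293848e-05,
         5.35983417e-05],
       [ 4.18079756e-05, -2.89556124e-01,  9.57161036e-01,
        -1.43429643e-01],
       [ 0.00000000e+00,  0.00000000e+00,  0.00000000e+00,
         1.00000000e+00]])}
{'time': 0.15, 'q': array([-1.27419521e+00,  3.26795514e-01, -1.93340675e-01,  1.05202355e+00,
        8.13889044e-06,  1.43657552e+00]), 'dq': array([-0.00045269, -0.002732  ,  0.00435228, -0.00052875,  0.00061603,
       -0.00035846]), 'joint_torque': array([ 8.27185195e-04, -4.43706965e+01,  2.62662935e+01,  1.03974383e-02,
       -1.01133105e-04,  7.24863668e-06]), 'ee_pos': array([ 0.22956062, -0.49931146,  0.23067494]), 'tcp_rot': array([-3.14024259e+00, -1.90515095e-04,  4.30821790e-01]), 'wrist_force': array([-0.04267219,  0.95324468,  0.04848798]), 'wrist_torque': array([-0.04490752,  0.01376156,  0.03198697]), 'grasp_force': 0.0, 'width': 0.08539272490818735}
```

View pics/top0.png

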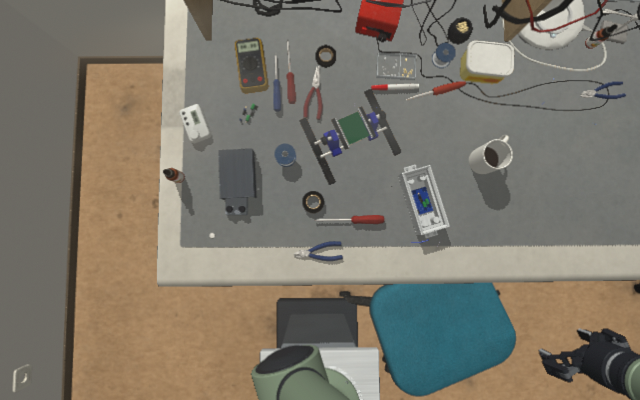

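View pics/side0.png

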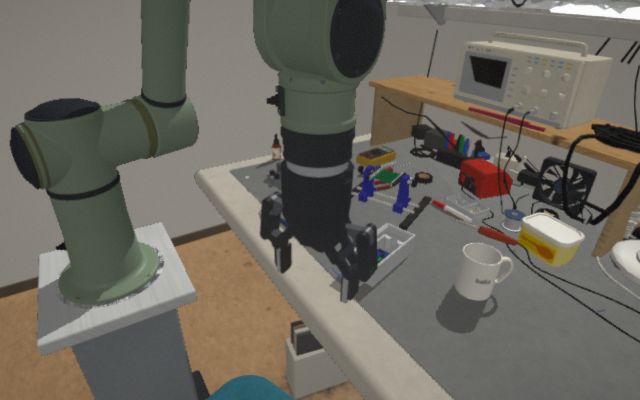

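The top view shows the riser at about (238,172), with the lid's end and two studs at (229,210) and (241,209). The housing is at (425,200), spool (285,155), tape (313,201), driver (350,219), cutters (320,252) and bottle (172,175). In the side view the arm covers most of these.

```bash
python3 - <<'E'
from h import *
im=cv2.imread("pics/top0.png"); cv2.imwrite("pics/crop0.png",cv2.resize(im[135:265,160:460],None,fx=2.66,fy=2.66,interpolation=cv2.INTER_CUBIC))
c=cam("top")
for n,u,v,z in [("riserTL",220,150,.047),("riserTR",255,150,.047),("riserBL",220,197,.047),("riserBR",256,195,.047),("stud",229,210,.032),("stud",241,209,.032),("lidend",235,214,.018),("housing",425,200,.052),("spool",285,155,.042),("tape",313,201,.019),("driver",350,219,.02),("bottle",172,175,.1)]:
    print(n,onz(c,u,v,z).round(3))
s=bot.read_state(); print(R.from_euler("xyz",s["tcp_rot"]).as_matrix().round(3))
E
```

```text
riserTL [0.688 0.259 0.047]
riserTR [0.688 0.166 0.047]
riserBL [0.562 0.257 0.047]
riserBR [0.567 0.163 0.047]
stud [0.529 0.236 0.032]
stud [0.532 0.205 0.032]
lidend [0.519 0.223 0.018]
housing [ 0.551 -0.284  0.052]
spool [0.675 0.087 0.042]
tape [0.553 0.013 0.019]
driver [ 0.503 -0.087  0.02 ]
bottle [0.613 0.364 0.1  ]
[[ 0.909  0.418 -0.   ]
 [ 0.418 -0.909  0.001]
 [ 0.    -0.001 -1.   ]]
```

View pics/crop0.png

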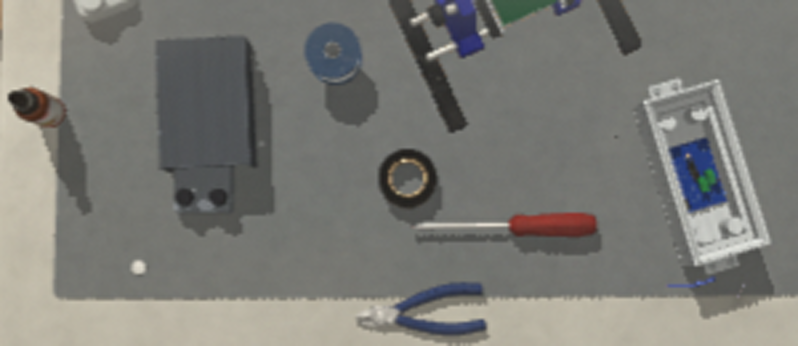

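The crop confirms the layout: riser axis nearly along world x, lid end toward the robot with its two studs at about crop (184,196) and (219,196), and the housing tilted about 0.29 rad. The wrist joint range means I must use tool yaw ≈ π. I'll move the wrist camera over the lid's end.

```bash
cat > d.py <<'E'
import sys; from h import *
# usage: d.py x y z yaw -> shift in tool axes and rotvec from the measured pose
x,y,z,yaw=map(float,sys.argv[1:5]); s=bot.read_state(); A=rot(s["tcp_rot"]); B=R.from_euler("xyz",[np.pi,0,yaw]).as_matrix()
print("d",(A.T@(np.array([x,y,z])-s["ee_pos"])).round(4),"rv",R.from_matrix(A.T@B).as_rotvec().round(4),"F",s["wrist_force"].round(1),"t",round(s["time"],2))
E
r='.5 -.565 .03 0 0 -2.71'
python3 nudge.py '.17 -.19 .01 0 0 -.93;.17 -.19 .01 0 0 -.93;.17 -.19 .01 0 0 -.93;.17 -.19 .01 0 0 -.93;.17 -.19 .01 0 0 -.93'; python3 d.py .45 .22 .2 3.1416
python3 nudge.py '.245 .025 .01 0 0 -.93;.245 .025 .01 0 0 -.93;.245 .025 .01 0 0 -.93;.245 .025 .01 0 0 -.93;.245 .025 .01 0 0 -.93'; python3 d.py .45 .22 .2 3.1416
```

```text
time: 1.4
ee_pos: [0.3805, -0.0176, 0.2111]
tcp_rot: [3.141, -0.001, 2.306]
wrist_force: [-0.4, -0.2, -1.0]
width: 0.0851
grasp_force: 0.0
d [0.1296 0.2109 0.0113] rv [ 8.000e-04 -6.000e-04 -8.356e-01] F [-0.4 -0.2 -1. ] t 1.4
```

```bash

python3 nudge.py '.13 .211 .011 0 0 -.836;.13 .211 .011 0 0 -.836;.13 .211 .011 0 0 -.836;.13 .211 .011 0 0 -.836;.13 .211 .011 0 0 -.836'; python3 nudge.py '0 0 0 0 0 0;0 0 0 0 0 0'; python3 - <<'E'
from h import *
import pickle
c=cam("wrist"); im=bot.camera("wrist"); cv2.imwrite("pics/w1.png",im); pickle.dump(c,open("w1.pkl","wb"))
E
python3 d.py .45 .22 .2 3.1416
```

```text
time: 2.02
ee_pos: [0.4538, 0.2189, 0.1996]
tcp_rot: [3.141, 0.0, 3.136]
wrist_force: [-0.9, -0.6, -0.3]
width: 0.0857
grasp_force: 0.0
time: 2.28
ee_pos: [0.453, 0.2146, 0.2002]
tcp_rot: [-3.141, -0.0, 3.125]
wrist_force: [-0.1, -0.1, 1.0]
width: 0.0857
grasp_force: 0.0
d [0.0032 0.0055 0.0003] rv [-0.0001 -0.0002 -0.017 ] F [ 0.7 -0.9 -0.1] t 2.33
```

View pics/w1.png

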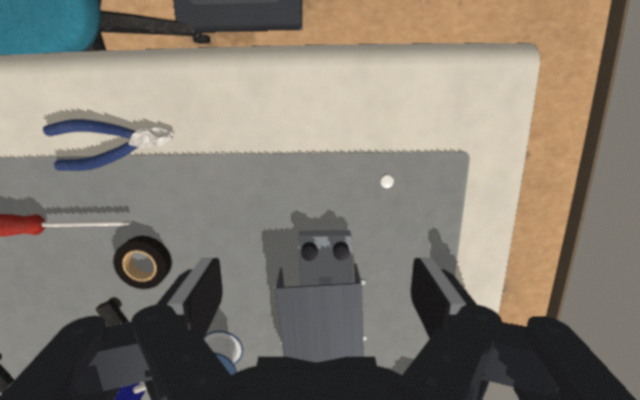

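The wrist view shows the lid end at rows 232–285, studs at (309,250) and (341,250), and the riser mouth edge at row 286. Next I measure these by masks.

```bash
python3 - <<'E'
from h import *
import pickle
c=pickle.load(open("w1.pkl","rb")); im=cv2.imread("pics/w1.png"); g=cv2.cvtColor(im,cv2.COLOR_BGR2GRAY)
m=((g<45)*255).astype(np.uint8); m[:, :285]=0; m[:,365:]=0; m[:235]=0; m[270:]=0
n,l,st,ce=cv2.connectedComponentsWithStats(m)
for i in range(1,n):
    if st[i,4]>40: print(st[i],ce[i].round(1),onz(c,*ce[i],.032).round(4))
print("row",[ (x,int(g[262,x])) for x in range(285,370,3)])
print("row270",[ (x,int(g[272,x])) for x in range(285,370,2)])
print("col325",[ (y,int(g[y,325])) for y in range(220,300,2)])
E
```

```text
[302 242  15  17 147] [307.9 248.9] [0.5247 0.2046 0.032 ]
[333 242  14  14 116] [339.1 247.5] [0.5236 0.2372 0.032 ]
row [(285, 92), (288, 93), (291, 91), (294, 93), (297, 92), (300, 84), (303, 86), (306, 86), (309, 84), (312, 85), (315, 85), (318, 86), (321, 85), (324, 84), (327, 83), (330, 86), (333, 85), (336, 86), (339, 86), (342, 86), (345, 86), (348, 87), (351, 84), (354, 106), (357, 130), (360, 133), (363, 129), (366, 130), (369, 133)]
row270 [(285, 93), (287, 92), (289, 91), (291, 94), (293, 93), (295, 89), (297, 91), (299, 86), (301, 86), (303, 86), (305, 85), (307, 85), (309, 85), (311, 87), (313, 86), (315, 88), (317, 87), (319, 86), (321, 86), (323, 86), (325, 85), (327, 88), (329, 85), (331, 85), (333, 86), (335, 85), (337, 85), (339, 85), (341, 85), (343, 85), (345, 84), (347, 85), (349, 84), (351, 85), (353, 85), (355, 57), (357, 60), (359, 107), (361, 129), (363, 130), (365, 133), (367, 132), (369, 131)]
col325 [(220, 92), (222, 91), (224, 91), (226, 94), (228, 92), (230, 81), (232, 72), (234, 75), (236, 107), (238, 136), (240, 138), (242, 138), (244, 138), (246, 121), (248, 88), (250, 86), (252, 86), (254, 88), (256, 86), (258, 85), (260, 84), (262, 87), (264, 87), (266, 87), (268, 86), (270, 85), (272, 85), (274, 85), (276, 83), (278, 73), (280, 72), (282, 74), (284, 63), (286, 86), (288, 96), (290, 96), (292, 96), (294, 95), (296, 95), (298, 95)]
```

```bash
python3 - <<'E'
from h import *
import pickle
c=pickle.load(open("w1.pkl","rb")); im=cv2.imread("pics/w1.png"); g=cv2.cvtColor(im,cv2.COLOR_BGR2GRAY).astype(float)
gy=np.gradient(cv2.GaussianBlur(g,(0,0),.8),axis=0); gx=np.gradient(cv2.GaussianBlur(g,(0,0),.8),axis=1)
def fit(P):
    P=np.array(P); vx,vy,x0,y0=cv2.fitLine(P[:,:2].astype(np.float32),cv2.DIST_HUBER,0,.001,.001).ravel(); return np.array([vx,vy,x0,y0])
a=[onz(c,x,280+np.argmax(gy[280:292,x]),.047) for x in range(288,354,2)]
print("mouth",fit(a))
a=[onz(c,x,225+np.argmin(gy[225:236,x]),.0) for x in range(304,348,2)]; print("lidend bottom",fit(a))
a=[onz(c,x,231+np.argmax(gy[231:241,x]),.018) for x in range(304,348,2)]; print("lidend top",fit(a))
a=[onz(c,348+np.argmax(gx[y,348:360]),y,.018) for y in range(250,276)]; print("lid right",fit(a))
a=[onz(c,355+np.argmax(gx[y,355:372]),y,.047) for y in range(292,345)]; print("riser right",fit(a))
a=[onz(c,270+np.argmin(gx[y,270:290]),y,.047) for y in range(292,345)]; print("riser left",fit(a))
cv2.imwrite("pics/w1c.png",cv2.resize(im[215:365,255:385],None,fx=4,fy=4,interpolation=cv2.INTER_CUBIC))
E
```

```text
mouth [ 0.04948997 -0.99877465  0.5604774   0.21656159]
lidend bottom [0.01697776 0.9998559  0.51658314 0.22292337]
lidend top [ 1.6386906e-04 -1.0000000e+00  5.1554978e-01  2.2485961e-01]
lid right [0.9383745  0.3456202  0.55029833 0.25647512]
riser right [0.99874663 0.05005199 0.5972255  0.26169428]
riser left [0.9896414  0.14356127 0.59881014 0.16619126]
```

View pics/w1c.png

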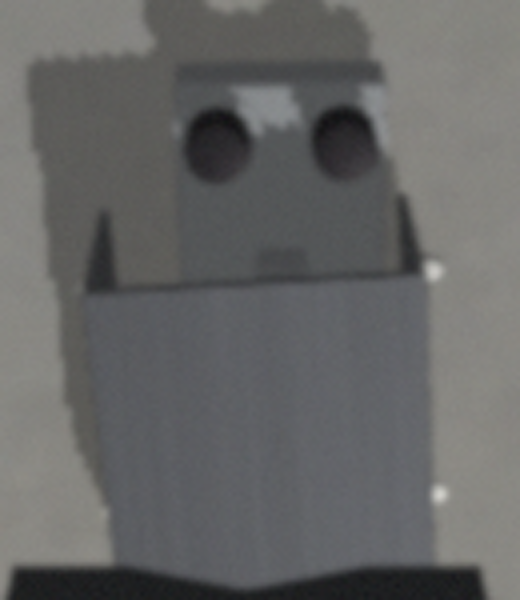

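Riser yaw is about 0.05 with the mouth at x=0.5605. The lid's end is at x=0.5155, y≈0.221, with yaw near 0. I'll grip its sides about 20 mm in from the end.

```bash
python3 - <<'E'
from h import *
import pickle
c=pickle.load(open("w1.pkl","rb")); print(onz(c,387,182,0), onz(c,299.5,235.5,.018), onz(c,351,235.5,.018),onz(c,300,270,.018), onz(c,353,270,.018))
E
python3 d.py .5345 .2215 .08 3.1516
```

```text
[0.46179716 0.29122982 0.        ] [0.51528648 0.19534525 0.018     ] [0.51623506 0.25103315 0.018     ] [0.55700373 0.19456555 0.018     ] [0.55803177 0.25391431 0.018     ]
d [-0.0813  0.0084  0.1203] rv [-0.0001 -0.0002 -0.027 ] F [ 0.7 -0.9 -0.1] t 2.33
```

```bash
python3 nudge.py '-.055 .006 .03 0 0 -.02;-.081 .009 .07 0 0 -.025;-.081 .009 .12 0 0 -.025;-.081 .009 .12 0 0 -.025;-.081 .009 .12 0 0 -.025' ; python3 d.py .5345 .2225 .001 3.1516
```

```text
time: 2.95
ee_pos: [0.535, 0.2227, 0.0819]
tcp_rot: [3.141, 0.001, -3.132]
wrist_force: [0.6, -0.7, 0.5]
width: 0.0856
grasp_force: 0.0
d [ 0.0006 -0.0002  0.0809] rv [ 0.0004  0.0012 -0.0009] F [ 0.6 -0.7  0.5] t 2.95
```

```bash
python3 nudge.py '0 0 .03 0 0 0;0 0 .055 0 0 0;0 0 .07 0 0 0;0 0 .08 0 0 0;0 0 .08 0 0 0'; python3 nudge.py '0 0 0 0 0 0;0 0 0 0 0 0;0 0 0 0 0 0;0 0 0 0 0 0;0 0 0 0 0 0' .05 40
```

```text
time: 3.58
ee_pos: [0.5346, 0.223, 0.0006]
tcp_rot: [3.142, 0.0, -3.131]
wrist_force: [0.5, 0.8, -0.1]
width: 0.0854
grasp_force: 0.0
time: 4.2
ee_pos: [0.5352, 0.2231, 0.0013]
tcp_rot: [3.141, 0.002, -3.132]
wrist_force: [-1.6, -0.8, 4.6]
width: 0.0568
grasp_force: 43.5
```

```bash
python3 nudge.py '.015 0 0 0 0 0;.035 -.001 0 0 0 0;.055 -.002 0 0 0 0;.075 -.003 0 0 0 0;.095 -.004 0 0 0 0'; python3 nudge.py '.02 -.001 0 0 0 0;.035 -.001 0 0 0 0;.04 -.001 0 0 0 0;.04 -.001 0 0 0 0;.04 -.001 0 0 0 0'
```

```text
time: 4.82
ee_pos: [0.4412, 0.2185, 0.0013]
tcp_rot: [3.141, 0.004, -3.131]
wrist_force: [2.7, -0.0, 3.7]
width: 0.0569
grasp_force: 43.5
time: 5.45
ee_pos: [0.4004, 0.2171, 0.0013]
tcp_rot: [3.141, 0.002, -3.131]
wrist_force: [0.4, 0.4, 10.9]
width: 0.0571
grasp_force: 44.4
```

```bash
python3 nudge.py '0 0 0 0 0 0;0 0 0 0 0 0;0 0 0 0 0 0;0 0 0 0 0 0' .085; python3 nudge.py '0 0 -.03 0 0 0;0 0 -.08 0 0 0;0 0 -.14 0 0 0;0 0 -.2 0 0 0;0 0 -.2 0 0 0';  python3 nudge.py '0 0 0 0 0 0;0 0 0 0 0 0' .04; python3 - <<'E'
from h import *
import pickle
c=cam("wrist"); im=bot.camera("wrist"); cv2.imwrite("pics/w2.png",im); pickle.dump(c,open("w2.pkl","wb"))
cv2.imwrite("pics/t2.png",bot.camera("top"))
E
```

```text
time: 5.95
ee_pos: [0.3991, 0.2165, 0.0001]
tcp_rot: [-3.141, -0.001, -3.131]
wrist_force: [-0.1, -0.6, 0.3]
width: 0.0853
grasp_force: 0.0
time: 6.58
ee_pos: [0.4025, 0.2177, 0.2049]
tcp_rot: [3.139, 0.009, -3.131]
wrist_force: [0.3, 0.2, 0.0]
width: 0.0848
grasp_force: 0.0
time: 6.82
ee_pos: [0.3982, 0.2161, 0.1987]
tcp_rot: [-3.141, -0.003, -3.131]
wrist_force: [0.3, 0.5, -0.4]
width: 0.0511
grasp_force: 0.0
```

View pics/w2.png

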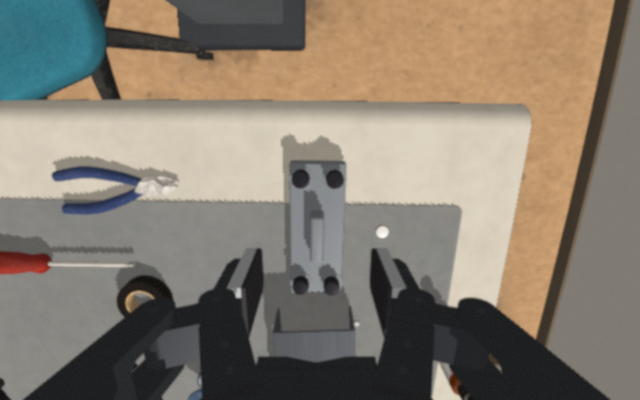

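The lid is clear of the riser. Its studs are at about (301,179), (335,178), (300,285) and (331,285), with the handle bar at (317,235).

```bash
python3 - <<'E'
from h import *
import pickle
c=pickle.load(open("w2.pkl","rb")); im=cv2.imread("pics/w2.png"); g=cv2.cvtColor(im,cv2.COLOR_BGR2GRAY)
for (u,v) in [(301,179),(335,178),(300,284),(331,285)]:
    p=np.zeros_like(g); p[v-11:v+12,u-11:u+12]=1
    m=((g<62)&(p>0)).astype(np.uint8); n,l,st,ce=cv2.connectedComponentsWithStats(m); i=1+np.argmax(st[1:,4]); print(st[i],ce[i].round(1),onz(c,*ce[i],.029).round(4))
gg=cv2.GaussianBlur(g.astype(np.float32),(0,0),.8); gx=np.gradient(gg,axis=1); gy=np.gradient(gg,axis=0)
L=[];Rr=[]
for y in range(192,275,3):
    L.append(onz(c,284+np.argmax(abs(gx[y,284:296])),y,.018)); Rr.append(onz(c,338+np.argmax(abs(gx[y,338:351])),y,.018))
for P in (L,Rr):
    P=np.array(P,np.float32); print("edge",cv2.fitLine(P[:,:2],cv2.DIST_HUBER,0,.001,.001).ravel())
for x in (312,318): print([int(v) for v in g[200:275:3,x]])
for y in (228,245): print([int(v) for v in g[y,284:352]])
print([int(v) for v in g[150:172,318]],[int(v) for v in g[275:300,316]])
E
```

```text
[293 169  16  18 228] [300.1 177.9] [0.394  0.1999 0.029 ]
[326 170  17  18 230] [334.1 178.3] [0.3941 0.2334 0.029 ]
[294 276  14  18 208] [300.  284.3] [0.5127 0.1993 0.029 ]
[324 276  14  19 197] [330.3 284.3] [0.5123 0.2324 0.029 ]
edge [0.9975787  0.06954718 0.4490645  0.18695395]
edge [ 0.99978346 -0.0208083   0.45228833  0.2443732 ]
[89, 90, 89, 85, 75, 75, 96, 120, 121, 124, 122, 125, 125, 125, 125, 127, 127, 128, 128, 128, 130, 142, 144, 145, 144]
[116, 95, 89, 87, 73, 76, 100, 138, 140, 142, 141, 144, 146, 148, 150, 148, 151, 152, 152, 153, 151, 144, 141, 126, 126]
[122, 107, 98, 95, 97, 98, 110, 123, 134, 137, 138, 139, 138, 138, 138, 139, 139, 139, 134, 120, 101, 90, 90, 88, 86, 87, 95, 110, 123, 132, 136, 140, 140, 140, 143, 143, 142, 141, 136, 130, 131, 137, 141, 140, 140, 143, 143, 144, 144, 145, 143, 145, 145, 145, 145, 147, 145, 145, 139, 130, 127, 131, 134, 136, 135, 133, 134, 134]
[133, 120, 105, 98, 94, 98, 110, 125, 135, 138, 137, 139, 139, 139, 140, 139, 140, 140, 140, 140, 137, 135, 125, 114, 96, 89, 97, 113, 127, 134, 140, 142, 145, 147, 148, 150, 149, 144, 137, 136, 140, 143, 143, 144, 144, 146, 147, 147, 145, 147, 147, 147, 148, 148, 149, 149, 148, 141, 132, 129, 130, 132, 133, 132, 134, 135, 135, 133]
[140, 139, 138, 137, 140, 140, 142, 139, 138, 130, 109, 86, 82, 94, 112, 128, 134, 135, 138, 137, 137, 137] [147, 147, 146, 148, 147, 147, 147, 148, 148, 147, 148, 148, 150, 146, 149, 143, 129, 114, 98, 95, 94, 95, 94, 93, 95]
```

```bash
python3 nudge.py '-.04 0 .03 0 0 0;-.0565 0 .07 0 0 0;-.0565 0 .11 0 0 0;-.0565 0 .13 0 0 0;-.0565 0 .13 0 0 0' ; python3 d.py .4545 .2165 .022 3.1466
```

```text
time: 7.55
ee_pos: [0.4537, 0.2164, 0.0679]
tcp_rot: [-3.14, -0.005, -3.132]
wrist_force: [-0.3, -0.2, 0.1]
width: 0.0401
grasp_force: 0.0
d [-0.001   0.0002  0.0459] rv [-0.0016 -0.0054  0.0051] F [-0.3 -0.2  0.1] t 7.55
```

```bash
python3 nudge.py '0 0 .025 0 0 0;0 0 .04 0 0 0;0 0 .046 0 0 0;0 0 .046 0 0 0'; python3 nudge.py '0 0 0 0 0 0;0 0 0 0 0 0;0 0 0 0 0 0;0 0 0 0 0 0;0 0 0 0 0 0' 0 60;  python3 nudge.py '0 0 -.02 0 0 0;0 0 -.06 0 0 0;0 0 -.12 0 0 0;0 0 -.14 0 0 0;0 0 -.14 0 0 0'; python3 d.py .552 -.286 .2 3.43
```

```text
time: 8.05
ee_pos: [0.4559, 0.2172, 0.0244]
tcp_rot: [-3.142, -0.0, -3.131]
wrist_force: [-0.3, -0.2, 1.0]
width: 0.0399
grasp_force: 0.0
time: 8.68
ee_pos: [0.4566, 0.2173, 0.0251]
tcp_rot: [3.141, 0.001, -3.131]
wrist_force: [-0.8, -0.5, 5.7]
width: 0.0124
grasp_force: 59.5
time: 9.3
ee_pos: [0.457, 0.2175, 0.1657]
tcp_rot: [3.141, 0.003, -3.131]
wrist_force: [0.5, 0.8, -3.2]
width: 0.0127
grasp_force: 59.0
d [-0.09   -0.5044 -0.0345] rv [ 0.0005  0.0034 -0.2781] F [ 0.5  0.8 -3.2] t 9.3
```

```bash
python3 nudge.py '-.01 -.04 -.01 0 0 -.05;-.02 -.1 -.02 0 0 -.1;-.03 -.16 -.03 0 0 -.15;-.03 -.22 -.035 0 0 -.22;-.03 -.28 -.035 0 0 -.28'; python3 nudge.py '0 -.04 0 0 0 0;0 -.05 0 0 0 0;0 -.05 0 0 0 0;0 -.05 0 0 0 0' ; python3 - <<'E'
from h import *
import pickle
c=cam("wrist"); im=bot.camera("wrist"); cv2.imwrite("pics/w3.png",im); pickle.dump(c,open("w3.pkl","wb"))
print(bot.read_state()["ee_pos"],bot.read_state()["tcp_rot"])
E
```

```text
time: 9.93
ee_pos: [0.4878, -0.0642, 0.1977]
tcp_rot: [3.14, -0.002, -2.849]
wrist_force: [1.2, 0.3, -2.2]
width: 0.0125
grasp_force: 59.2
time: 10.42
ee_pos: [0.5022, -0.109, 0.1984]
tcp_rot: [3.14, -0.001, -2.85]
wrist_force: [0.6, 0.4, -3.3]
width: 0.0123
grasp_force: 59.3
[ 0.50250191 -0.10898494  0.19874381] [ 3.14045397e+00 -9.62643042e-04 -2.84959208e+00]
```

View pics/w3.png

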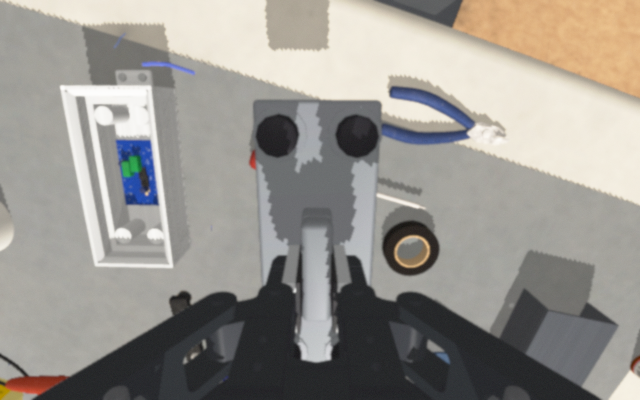

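The lid hangs straight in the grip. The housing sits at left, its rim's outer corners at about (62,87), (151,86), (173,266) and (97,267). I'll enlarge it to locate the rim edges.

```bash
python3 - <<'E'
from h import *
im=cv2.imread("pics/w3.png"); cv2.imwrite("pics/w3c.png",cv2.resize(im[65:280,45:205],None,fx=2.79,fy=2.79,interpolation=cv2.INTER_CUBIC))
E
```

```text
(no output)
```

View pics/w3c.png

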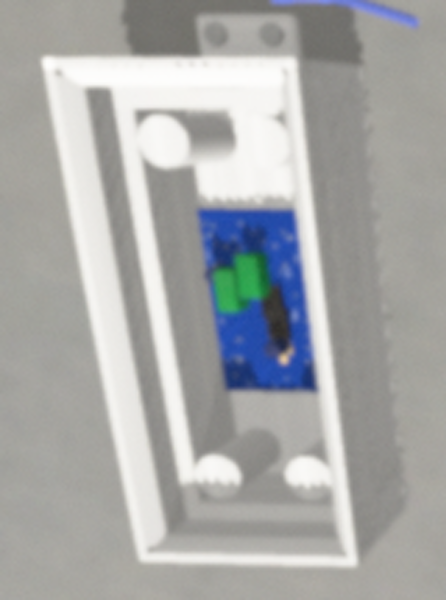

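```bash
cat > hs.py <<'E'
from h import *
import pickle
c=pickle.load(open("w3.pkl","rb")); g=cv2.cvtColor(cv2.imread("pics/w3.png"),cv2.COLOR_BGR2GRAY).astype(np.float32)
C=np.array([[60.1,85.4],[151.8,85.4],[172.6,267.5],[95.2,266.4]])
def edge(a,b):   # subpixel max gradient along the outward normal
    t=(b-a)/np.linalg.norm(b-a); n=np.array([t[1],-t[0]]); P=[]
    for s in np.linspace(.1,.9,40):
        q=a+s*(b-a); k=np.arange(-4,4.01,.25); pts=(q+np.outer(k,n)).astype(np.float32)
        v=cv2.remap(cv2.GaussianBlur(g,(0,0),.7),pts[:,:1],pts[:,1:],cv2.INTER_LINEAR).ravel(); d=-np.gradient(v)
        if d.max()>3: P.append(onz(c,*(q+n*k[d.argmax()]),.052)[:2])
    return cv2.fitLine(np.array(P,np.float32),cv2.DIST_HUBER,0,.001,.001).ravel().astype(float),len(P)
L=[]
for i in range(4):
    l,n=edge(C[i],C[(i+1)%4]); L.append(l); print(i,l.round(4),n)
def X(a,b):
    s=np.linalg.solve(np.array([a[:2],-b[:2]]).T,b[2:]-a[2:]); return a[2:]+s[0]*a[:2]
K=np.array([X(L[i-1],L[i]) for i in range(4)]); print(K.round(4)); print("sides",[np.linalg.norm(K[i]-K[i-1]).round(4) for i in range(4)],"ctr",K.mean(0).round(4))
e=(K[3]+K[2]-K[0]-K[1]); print("yaw",np.arctan2(e[1],e[0]))
w=K[0]+K[3]-K[1]-K[2]; print("yaw from y",np.arctan2(w[1],w[0])+np.pi/2)
# top camera
E
python3 hs.py
python3 - <<'E'
from h import *
c=cam("top"); im=cv2.imread("pics/t2.png"); hsv=cv2.cvtColor(im,cv2.COLOR_BGR2HSV); g=cv2.cvtColor(im,cv2.COLOR_BGR2GRAY)
m=((g>175)).astype(np.uint8); m[:,:385]=0; m[:,460:]=0; m[:150]=0; m[241:]=0
m=cv2.morphologyEx(m,cv2.MORPH_CLOSE,np.ones((3,3)))
n,l,st,ce=cv2.connectedComponentsWithStats(m); i=1+np.argmax(st[1:,4]); ys,xs=np.nonzero(l==i)
r=cv2.minAreaRect(np.array([onz(c,x,y,.052)[:2]*1000 for x,y in zip(xs,ys)],np.float32)); print(st[i],r)
E
```

```text
0 [ 0.2737 -0.9618  0.4686 -0.3139] 40
1 [ 0.9621  0.2729  0.5341 -0.2473] 40
2 [ 0.2675 -0.9636  0.6313 -0.2545] 40
3 [ 0.9627  0.2704  0.5717 -0.3199] 40
[[ 0.4778 -0.3462]
 [ 0.4559 -0.2694]
 [ 0.6223 -0.2222]
 [ 0.6438 -0.2996]]
sides [np.float64(0.1724), np.float64(0.0799), np.float64(0.1729), np.float64(0.0803)] ctr [ 0.55   -0.2844]
yaw 0.27508689356714805
yaw from y 0.27401158823703486
[402 165  47  70 824] ((553.0828857421875, -284.4415588378906), (170.01126098632812, 77.84793853759766), 15.81672191619873)
```

```bash
python3 - <<'E'
from h import *
im=cv2.imread("pics/w3.png"); g=cv2.cvtColor(im,cv2.COLOR_BGR2GRAY); c=cam("wrist"); c["M"]=np.array(bot.camera_info("wrist")["tool_from_camera"])
for u,v in [(278,135),(357,135)]:
    p=np.zeros_like(g); p[v-28:v+29,u-28:u+29]=1; m=((g<40)&(p>0)).astype(np.uint8)
    n,l,st,ce=cv2.connectedComponentsWithStats(m); i=1+np.argmax(st[1:,4]); print(st[i],ce[i]); u0,v0,w,h=st[i][:4]
    print(" top-disc centre",onz(c,u0+w/2-.5,v0+w/2-.5,-.007).round(4), "bbox bottom alt",onz(c,u0+w/2-.5,v0+h-w/2-.5,-.007).round(4))
print([int(x) for x in g[92:112,318]]); 
for z in (.007,.025): print(z,onz(c,318,101,z).round(4), onz(c,255,110,z).round(4),onz(c,381,110,z).round(4))
E
```

```text
[257 117  32  39 781] [272.26888604 138.89628681]
 top-disc centre [ 0.0629 -0.0181 -0.007 ] bbox bottom alt [ 0.06   -0.0182 -0.007 ]
[337 116  40  40 830] [355.61807229 139.87951807]
 top-disc centre [ 0.0617  0.0166 -0.007 ] bbox bottom alt [ 0.0617  0.0166 -0.007 ]
[235, 234, 235, 232, 221, 198, 171, 142, 119, 114, 123, 134, 141, 141, 135, 127, 123, 124, 118, 113]
0.007 [0.0754 0.0007 0.007 ] [ 0.0716 -0.0274  0.007 ] [0.0716 0.0289 0.007 ]
0.025 [0.0755 0.0008 0.025 ] [ 0.0713 -0.0307  0.025 ] [0.0713 0.0323 0.025 ]
```

```bash
python3 d.py .552 -.2838 .13 -2.8665
```

```text
d [ 0.0029 -0.1817  0.0685] rv [ 0.0011 -0.001   0.0169] F [-0.3 -0.1 -2.5] t 10.47
```

```bash
python3 nudge.py '.001 -.04 0 0 0 0;.003 -.1 0 0 0 0;.003 -.15 .03 0 0 .017;.003 -.182 .05 0 0 .017;.003 -.182 .07 0 0 .017'; python3 nudge.py '0 0 0 0 0 0;0 0 0 0 0 0;0 0 0 0 0 0'; python3 d.py .552 -.2838 .09 -2.8665; python3 - <<'E'
from h import *
im=bot.camera("side"); cv2.imwrite("pics/s4.png",im)
c=cam("side"); u,v=proj(c,[.55,-.284,.06]); print(u,v)
a=max(0,int(v)-90); b=max(0,int(u)-120); cv2.imwrite("pics/s4c.png",cv2.resize(im[a:a+180,b:b+240],None,fx=3.3,fy=3.3,interpolation=cv2.INTER_CUBIC))
E
```

```text
time: 11.1
ee_pos: [0.5531, -0.287, 0.1282]
tcp_rot: [-3.141, 0.0, -2.869]
wrist_force: [-0.4, 1.2, -2.2]
width: 0.0125
grasp_force: 59.5
time: 11.48
ee_pos: [0.5531, -0.2853, 0.1307]
tcp_rot: [-3.14, 0.001, -2.867]
wrist_force: [-0.1, 0.3, -2.7]
width: 0.0123
grasp_force: 59.5
d [0.0007 0.0018 0.0407] rv [-0.0016  0.0013 -0.0007] F [-0.1  0.3 -2.7] t 11.47
381.0779516210735 240.84964926032833
```

View pics/s4c.png

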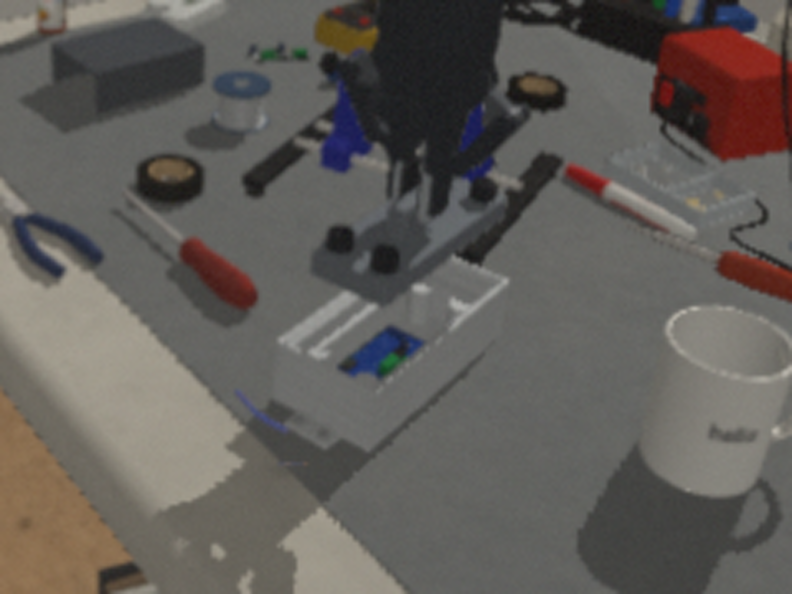

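The lid hangs level above the housing and parallel to it. Lowering it slowly.

```bash
python3 nudge.py '.001 .001 .02 0 0 0;.001 .001 .035 0 0 0;.001 .001 .045 0 0 0;.001 .001 .048 0 0 0;.001 .001 .048 0 0 0'; python3 d.py .552 -.2838 .059 -2.8665;  python3 nudge.py '0 0 .004 0 0 0;0 0 .008 0 0 0;0 0 .01 0 0 0;0 0 .01 0 0 0'; python3 d.py .552 -.2838 .059 -2.8665
```

```text
time: 12.15
ee_pos: [0.5512, -0.2851, 0.0813]
tcp_rot: [-3.142, 0.0, -2.868]
wrist_force: [0.0, 0.2, -2.3]
width: 0.0124
grasp_force: 59.5
d [-0.0011  0.001   0.0223] rv [-0.      0.0001 -0.0019] F [ 0.   0.2 -2.3] t 12.15
time: 12.65
ee_pos: [0.5509, -0.2849, 0.071]
tcp_rot: [3.141, -0.0, -2.868]
wrist_force: [0.3, 0.6, -1.8]
width: 0.0126
grasp_force: 59.5
d [-0.0013  0.0008  0.012 ] rv [ 0.0003 -0.0003 -0.0019] F [ 0.3  0.6 -1.8] t 12.65
```

```bash
python3 nudge.py '0 0 .002 0 0 0;0 0 .004 0 0 0;0 0 .004 0 0 0'; python3 nudge.py '0 0 .002 0 0 0;0 0 .004 0 0 0;0 0 .004 0 0 0';python3 d.py .552 -.2838 .059 -2.8665
```

```text
time: 13.02
ee_pos: [0.5509, -0.2849, 0.0671]
tcp_rot: [3.141, -0.0, -2.868]
wrist_force: [-0.5, -0.2, -3.7]
width: 0.0126
grasp_force: 59.5
time: 13.4
ee_pos: [0.5509, -0.2849, 0.063]
tcp_rot: [3.141, -0.0, -2.868]
wrist_force: [-0.1, -0.4, -2.6]
width: 0.0123
grasp_force: 59.5
d [-0.0014  0.0008  0.004 ] rv [ 0.0003 -0.0003 -0.0019] F [-0.1 -0.4 -2.6] t 13.4
```

```bash
python3 nudge.py '0 0 .001 0 0 0;0 0 .002 0 0 0;0 0 .003 0 0 0;0 0 .003 0 0 0'; python3 nudge.py '0 0 .001 0 0 0;0 0 .002 0 0 0;0 0 .002 0 0 0'
```

```text
time: 13.9
ee_pos: [0.551, -0.285, 0.0602]
tcp_rot: [3.141, -0.0, -2.868]
wrist_force: [-0.1, -0.6, -2.1]
width: 0.0123
grasp_force: 59.5
time: 14.28
ee_pos: [0.5511, -0.285, 0.0592]
tcp_rot: [-3.141, 0.0, -2.868]
wrist_force: [-2.5, 1.9, 4.9]
width: 0.0122
grasp_force: 60.5
```

```bash
python3 nudge.py '0 0 0 0 0 0;0 0 0 0 0 0;0 0 0 0 0 0' .04; python3 nudge.py '0 0 -.03 0 0 0;.01 0 -.08 0 0 0;.03 0 -.12 0 0 0;.05 0 -.14 0 0 0;.05 0 -.14 0 0 0' 0; python3 nudge.py '0 0 0 0 0 0;0 0 0 0 0 0' ; python3 - <<'E'
from h import *
import pickle
c=cam("wrist"); im=bot.camera("wrist"); cv2.imwrite("pics/w5.png",im); pickle.dump(c,open("w5.pkl","wb"))
print(c["M"][:3,3])
cv2.imwrite("pics/w5c.png",cv2.resize(im[100:340,200:440],None,fx=2.5,fy=2.5,interpolation=cv2.INTER_CUBIC))
E
```

```text
time: 14.65
ee_pos: [0.5512, -0.2851, 0.0582]
tcp_rot: [-3.141, 0.0, -2.868]
wrist_force: [-0.3, -0.5, -0.1]
width: 0.04
grasp_force: 0.0
time: 15.28
ee_pos: [0.5031, -0.2995, 0.2002]
tcp_rot: [-3.139, 0.002, -2.87]
wrist_force: [-0.2, 0.3, -0.3]
width: 0.0001
grasp_force: 0.0
time: 15.52
ee_pos: [0.5029, -0.2979, 0.1969]
tcp_rot: [3.14, -0.001, -2.868]
wrist_force: [0.2, 0.1, 0.4]
width: 0.0002
grasp_force: 0.0
[ 0.43141287 -0.31834194  0.34042471]
```

View pics/w5c.png

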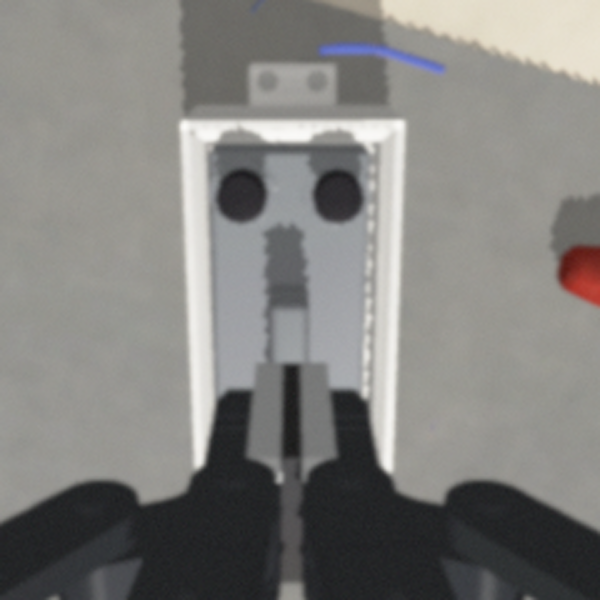

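The lid is flush, with the bevel visible all round. The near studs are at crop (239,195) and (337,195). Next I work out the stud positions.

```bash
cat > st.py <<'E'
import sys; from h import *
s=bot.read_state(); A=rot(s["tcp_rot"]); c0=np.array([.5497,-.2854]); th=.2736
Q=R.from_euler("z",th).as_matrix()[:2,:2]
for k,p in {1:(.06,.017),3:(-.06,-.017),2:(.06,-.017),4:(-.06,.017)}.items():
    w=c0+Q@np.array(p); print(k,w.round(4),"d to z=.072",(A.T@(np.r_[w,.072]-s["ee_pos"])).round(4))
E
python3 - <<'E'
from h import *
import pickle
c=pickle.load(open("w5.pkl","rb")); g=cv2.cvtColor(cv2.imread("pics/w5.png"),cv2.COLOR_BGR2GRAY)
for u,v in [(296,178),(335,178)]:
    p=np.zeros_like(g); p[v-14:v+15,u-14:u+15]=1; m=((g<55)&(p>0)).astype(np.uint8)
    n,l,st,ce=cv2.connectedComponentsWithStats(m); i=1+np.argmax(st[1:,4]); print(st[i],ce[i].round(1),onz(c,*ce[i],.063).round(4))
E
python3 st.py; python3 d.py .5 -.3 .2 -2.868
```

```text
[288 168  17  19 257] [296.  176.9] [ 0.4952 -0.3181  0.063 ]
[326 168  18  19 253] [334.6 177.1] [ 0.4862 -0.2857  0.063 ]
1 [ 0.6029 -0.2528] d to z=.072 [-0.1086  0.0161  0.1248]
3 [ 0.4965 -0.318 ] d to z=.072 [ 0.0114 -0.0179  0.1249]
2 [ 0.6121 -0.2856] d to z=.072 [-0.1086 -0.0179  0.1248]
4 [ 0.4873 -0.2852] d to z=.072 [0.0114 0.0161 0.125 ]
d [ 0.0034 -0.0013 -0.0031] rv [ 0.0017 -0.0011  0.0003] F [0.4 0.6 0.1] t 15.57
```

```bash
python3 nudge.py '-.05 .008 .03 0 0 0;-.1 .015 .07 0 0 0;-.1086 .016 .1 0 0 0;-.1086 .016 .12 0 0 0;-.1086 .016 .12 0 0 0' 0; python3 nudge.py '0 0 0 0 0 0;0 0 0 0 0 0';python3 st.py|head -1
```

```text
time: 16.2
ee_pos: [0.6017, -0.2523, 0.0753]
tcp_rot: [3.138, -0.004, -2.868]
wrist_force: [1.0, 0.7, 0.2]
width: -0.0
grasp_force: 0.0
time: 16.45
ee_pos: [0.6039, -0.2544, 0.0796]
tcp_rot: [-3.14, 0.002, -2.869]
wrist_force: [-0.2, 0.1, 0.7]
width: -0.0
grasp_force: 0.0
1 [ 0.6029 -0.2528] d to z=.072 [0.0006 0.0018 0.0076]
```

```bash
python3 nudge.py '0 .001 .005 0 0 0;.001 .002 .009 0 0 0;.001 .002 .011 0 0 0;.001 .002 .011 0 0 0'; python3 nudge.py '0 0 .002 0 0 0;0 0 .004 0 0 0;0 0 .006 0 0 0;0 0 .006 0 0 0'; python3 st.py|head -1
```

```text
time: 16.95
ee_pos: [0.6015, -0.252, 0.067]
tcp_rot: [3.141, -0.0, -2.868]
wrist_force: [-1.1, -0.7, 0.0]
width: 0.0001
grasp_force: 0.0
time: 17.45
ee_pos: [0.6019, -0.2523, 0.062]
tcp_rot: [-3.141, 0.001, -2.868]
wrist_force: [-2.3, 1.4, 5.1]
width: -0.0003
grasp_force: 2.4
1 [ 0.6029 -0.2528] d to z=.072 [-0.0008 -0.0008 -0.01  ]
```

```bash
python3 nudge.py '0 0 .001 0 0 0;0 0 .002 0 0 0;0 0 .002 0 0 0'; python3 nudge.py '0 0 -.01 0 0 0;0 0 -.03 0 0 0;0 0 -.035 0 0 0';python3 st.py
```

```text
time: 17.82
ee_pos: [0.6019, -0.2523, 0.0599]
tcp_rot: [-3.141, 0.0, -2.868]
wrist_force: [-1.7, 0.0, 4.5]
width: 0.0001
grasp_force: 2.6
time: 18.2
ee_pos: [0.6027, -0.2527, 0.0959]
tcp_rot: [-3.14, 0.002, -2.868]
wrist_force: [-0.4, 0.2, 0.8]
width: -0.0004
grasp_force: 0.0
1 [ 0.6029 -0.2528] d to z=.072 [-0.0001 -0.0001  0.0239]
3 [ 0.4965 -0.318 ] d to z=.072 [ 0.1199 -0.0342  0.0237]
2 [ 0.6121 -0.2856] d to z=.072 [-0.0001 -0.0341  0.024 ]
4 [ 0.4873 -0.2852] d to z=.072 [ 0.1199 -0.0002  0.0237]
```

```bash
python3 nudge.py '.05 -.014 0 0 0 0;.1 -.03 0 0 0 0;.12 -.034 0 0 0 0;.12 -.034 .015 0 0 0;.12 -.034 .02 0 0 0'; python3 nudge.py '0 0 0 0 0 0;0 0 0 0 0 0'; python3 st.py | sed -n 2p
```

```text
time: 18.82
ee_pos: [0.4955, -0.3163, 0.0729]
tcp_rot: [3.14, -0.0, -2.868]
wrist_force: [-0.5, 0.9, 0.4]
width: 0.0
grasp_force: 0.0
time: 19.08
ee_pos: [0.4961, -0.3167, 0.0742]
tcp_rot: [3.142, 0.0, -2.867]
wrist_force: [-0.2, -0.4, 0.7]
width: 0.0
grasp_force: 0.0
3 [ 0.4965 -0.318 ] d to z=.072 [-0.0001 -0.0013  0.0022]
```

```bash
python3 nudge.py '0 -.001 .005 0 0 0;0 -.001 .008 0 0 0;0 -.001 .01 0 0 0;0 -.001 .012 0 0 0;0 -.001 .012 0 0 0'; python3 nudge.py '0 0 .001 0 0 0;0 0 .0015 0 0 0'
```

```text
time: 19.7
ee_pos: [0.4957, -0.3182, 0.0627]
tcp_rot: [-3.141, 0.0, -2.868]
wrist_force: [-0.7, 1.0, 3.7]
width: 0.0004
grasp_force: 2.0
time: 19.95
ee_pos: [0.4957, -0.3182, 0.0613]
tcp_rot: [-3.141, 0.0, -2.868]
wrist_force: [-0.8, 1.5, 5.0]
width: -0.0003
grasp_force: 3.0
```

Next comes another 1.2 mm on stud 3, then lift and go to stud 2 by tool (−0.12, 0).

```bash
python3 nudge.py '0 0 .0007 0 0 0;0 0 .0013 0 0 0;0 0 .0013 0 0 0'; python3 nudge.py '0 0 -.02 0 0 0;0 0 -.035 0 0 0;-.06 0 -.035 0 0 0;-.12 0 -.035 0 0 0;-.12 0 -.018 0 0 0'; python3 nudge.py '0 0 0 0 0 0;0 0 0 0 0 0'; python3 st.py | sed -n 3p
```

```text
time: 20.32
ee_pos: [0.4957, -0.3182, 0.06]
tcp_rot: [-3.141, 0.0, -2.868]
wrist_force: [-2.1, 2.0, 5.5]
width: -0.0001
grasp_force: 2.7
time: 20.95
ee_pos: [0.6164, -0.2854, 0.079]
tcp_rot: [-3.137, 0.005, -2.864]
wrist_force: [-0.3, -0.1, -0.5]
width: -0.0001
grasp_force: 0.0
time: 21.2
ee_pos: [0.6096, -0.2861, 0.0773]
tcp_rot: [3.141, -0.001, -2.87]
wrist_force: [-0.1, -0.1, -0.4]
width: -0.0006
grasp_force: 0.0
2 [ 0.6121 -0.2856] d to z=.072 [-0.0025 -0.0002  0.0053]
```

```bash
python3 nudge.py '-.001 0 .005 0 0 0;-.0015 0 .01 0 0 0;-.0015 0 .013 0 0 0;-.0015 0 .015 0 0 0;-.0015 0 .015 0 0 0'; python3 nudge.py '0 0 .001 0 0 0;0 0 .0015 0 0 0;0 0 .0015 0 0 0'
```

```text
time: 21.82
ee_pos: [0.6122, -0.2857, 0.0629]
tcp_rot: [-3.141, -0.001, -2.869]
wrist_force: [-2.0, -0.1, 4.2]
width: 0.0002
grasp_force: 2.1
time: 22.2
ee_pos: [0.6122, -0.2857, 0.0615]
tcp_rot: [-3.141, -0.001, -2.869]
wrist_force: [-2.9, 0.3, 5.5]
width: -0.0002
grasp_force: 2.7
```

Finishing stud 2's half, then stud 4 by tool (+0.12, +0.034).

```bash
python3 nudge.py '0 0 .0008 0 0 0;0 0 .0015 0 0 0;0 0 .0015 0 0 0'; python3 nudge.py '0 0 -.02 0 0 0;0 0 -.035 0 0 0;.06 .017 -.035 0 0 0;.12 .034 -.035 0 0 0;.12 .034 -.02 0 0 0'; python3 nudge.py '0 0 0 0 0 0;0 0 0 0 0 0'; python3 st.py | sed -n 4p
```

```text
time: 22.58
ee_pos: [0.6122, -0.2857, 0.06]
tcp_rot: [-3.141, -0.001, -2.869]
wrist_force: [-3.7, 1.0, 4.7]
width: 0.0001
grasp_force: 2.7
time: 23.2
ee_pos: [0.4834, -0.2838, 0.0796]
tcp_rot: [3.139, -0.002, -2.871]
wrist_force: [0.5, -0.6, 0.6]
width: 0.0001
grasp_force: 0.0
time: 23.45
ee_pos: [0.4896, -0.2858, 0.08]
tcp_rot: [-3.14, 0.001, -2.868]
wrist_force: [-0.1, -0.6, -0.3]
width: -0.0004
grasp_force: 0.0
4 [ 0.4873 -0.2852] d to z=.072 [0.0021 0.0012 0.008 ]
```

```bash
python3 nudge.py '.001 .001 .005 0 0 0;.001 .001 .01 0 0 0;.001 .001 .014 0 0 0;.001 .001 .017 0 0 0;.001 .001 .017 0 0 0'; python3 nudge.py '0 0 .001 0 0 0;0 0 .0015 0 0 0;0 0 .0015 0 0 0'
```

```text
time: 24.08
ee_pos: [0.4867, -0.2843, 0.0624]
tcp_rot: [3.141, 0.0, -2.868]
wrist_force: [0.0, 0.9, 1.1]
width: 0.0002
grasp_force: 0.3
time: 24.45
ee_pos: [0.4867, -0.2843, 0.0614]
tcp_rot: [-3.142, 0.0, -2.868]
wrist_force: [-0.5, 0.8, 4.7]
width: 0.0
grasp_force: 2.5
```

```bash
python3 nudge.py '0 0 .0007 0 0 0;0 0 .0014 0 0 0;0 0 .0014 0 0 0'; python3 nudge.py '0 0 -.02 0 0 0;0 0 -.035 0 0 0;-.06 0 -.035 0 0 0;-.12 0 -.035 0 0 0;-.12 0 -.02 0 0 0'; python3 nudge.py '0 0 0 0 0 0;0 0 0 0 0 0'; python3 st.py | sed -n 1p
```

```text
time: 24.82
ee_pos: [0.4867, -0.2843, 0.06]
tcp_rot: [-3.142, 0.0, -2.868]
wrist_force: [-0.8, 1.4, 5.2]
width: -0.0002
grasp_force: 2.6
time: 25.45
ee_pos: [0.6073, -0.2516, 0.0809]
tcp_rot: [-3.137, 0.005, -2.864]
wrist_force: [-0.9, -0.9, 0.3]
width: -0.0002
grasp_force: 0.0
time: 25.7
ee_pos: [0.6007, -0.2522, 0.0794]
tcp_rot: [3.141, -0.001, -2.869]
wrist_force: [0.0, 1.0, 0.2]
width: 0.0003
grasp_force: 0.0
1 [ 0.6029 -0.2528] d to z=.072 [-0.002  -0.0012  0.0074]
```

```bash
python3 nudge.py '-.001 0 .007 0 0 0;-.001 0 .013 0 0 0;-.001 0 .018 0 0 0;-.001 0 .021 0 0 0;-.001 0 .023 0 0 0'; python3 nudge.py '0 0 .002 0 0 0;0 0 .003 0 0 0;0 0 .003 0 0 0'
```

```text
time: 26.32
ee_pos: [0.6028, -0.2518, 0.0571]
tcp_rot: [-3.142, -0.001, -2.868]
wrist_force: [-2.9, 0.4, 6.5]
width: -0.0001
grasp_force: 3.1
time: 26.7
ee_pos: [0.6028, -0.2518, 0.0541]
tcp_rot: [-3.141, -0.001, -2.868]
wrist_force: [-3.5, 0.5, 3.9]
width: -0.0001
grasp_force: 2.5
```

```bash
python3 nudge.py '0 0 .001 0 0 0;0 0 .0015 0 0 0;0 0 .0015 0 0 0'; python3 nudge.py '0 0 .001 0 0 0;0 0 .001 0 0 0'
```

```text
time: 27.08
ee_pos: [0.6029, -0.2518, 0.054]
tcp_rot: [-3.141, -0.0, -2.868]
wrist_force: [-6.1, 2.1, 13.4]
width: 0.0003
grasp_force: 6.8
time: 27.32
ee_pos: [0.6029, -0.2518, 0.0539]
tcp_rot: [-3.141, 0.0, -2.868]
wrist_force: [-7.7, 2.7, 19.6]
width: 0.0001
grasp_force: 9.5
```

```bash
python3 nudge.py '0 0 -.02 0 0 0;0 0 -.043 0 0 0;.06 -.017 -.043 0 0 0;.12 -.034 -.043 0 0 0;.12 -.034 -.025 0 0 0'; python3 nudge.py '0 0 0 0 0 0;0 0 0 0 0 0'; python3 st.py | sed -n 2p
```

```text
time: 27.95
ee_pos: [0.4944, -0.3196, 0.0771]
tcp_rot: [-3.14, 0.0, -2.874]
wrist_force: [0.5, -0.1, -0.2]
width: 0.0002
grasp_force: 0.0
time: 28.2
ee_pos: [0.4974, -0.3167, 0.0764]
tcp_rot: [-3.141, 0.0, -2.868]
wrist_force: [0.0, -0.9, 0.3]
width: -0.0004
grasp_force: 0.0
3 [ 0.4965 -0.318 ] d to z=.072 [ 0.0012 -0.001   0.0044]
```

```bash
python3 nudge.py '.001 -.001 .007 0 0 0;.001 -.001 .013 0 0 0;.001 -.001 .016 0 0 0;.001 -.001 .019 0 0 0;.001 -.001 .021 0 0 0'; python3 nudge.py '0 0 .002 0 0 0;0 0 .003 0 0 0;0 0 .0035 0 0 0;0 0 .0035 0 0 0'
```

```text
time: 28.82
ee_pos: [0.4961, -0.3176, 0.0555]
tcp_rot: [3.141, 0.0, -2.868]
wrist_force: [-1.0, 1.8, 5.5]
width: 0.0002
grasp_force: 3.1
time: 29.32
ee_pos: [0.4962, -0.3178, 0.0539]
tcp_rot: [-3.141, 0.001, -2.868]
wrist_force: [-5.3, 5.1, 19.7]
width: -0.0002
grasp_force: 9.4
```

Stud 3 is home. On to stud 2.

```bash
python3 nudge.py '0 0 -.02 0 0 0;0 0 -.043 0 0 0;-.06 0 -.043 0 0 0;-.12 0 -.043 0 0 0;-.12 0 -.025 0 0 0'; python3 nudge.py '0 0 0 0 0 0;0 0 0 0 0 0'; python3 st.py | sed -n 3p
```

```text
time: 29.95
ee_pos: [0.6169, -0.2851, 0.0778]
tcp_rot: [-3.137, 0.005, -2.864]
wrist_force: [-0.5, -0.3, -0.4]
width: -0.0
grasp_force: 0.0
time: 30.2
ee_pos: [0.6101, -0.2858, 0.0762]
tcp_rot: [3.14, -0.001, -2.869]
wrist_force: [-0.5, 0.4, -0.2]
width: -0.0003
grasp_force: 0.0
2 [ 0.6121 -0.2856] d to z=.072 [-0.002  -0.0003  0.0042]
```

```bash
python3 nudge.py '-.001 0 .007 0 0 0;-.001 0 .013 0 0 0;-.001 0 .016 0 0 0;-.001 0 .019 0 0 0;-.001 0 .021 0 0 0'; python3 nudge.py '0 0 .002 0 0 0;0 0 .003 0 0 0;0 0 .0035 0 0 0;0 0 .0035 0 0 0'
```

```text
time: 30.82
ee_pos: [0.6122, -0.2855, 0.0562]
tcp_rot: [-3.141, -0.001, -2.869]
wrist_force: [-3.3, 1.0, 5.7]
width: -0.0
grasp_force: 3.1
time: 31.32
ee_pos: [0.6122, -0.2856, 0.054]
tcp_rot: [-3.141, -0.0, -2.869]
wrist_force: [-5.0, 2.0, 11.9]
width: 0.0
grasp_force: 6.0
```

```bash
python3 nudge.py '0 0 .001 0 0 0;0 0 .001 0 0 0'; python3 nudge.py '0 0 -.02 0 0 0;0 0 -.043 0 0 0;.06 .017 -.043 0 0 0;.12 .034 -.043 0 0 0;.12 .034 -.025 0 0 0'; python3 nudge.py '0 0 0 0 0 0;0 0 0 0 0 0'; python3 st.py | sed -n 4p
```

```text
time: 31.58
ee_pos: [0.6123, -0.2856, 0.0539]
tcp_rot: [-3.14, -0.0, -2.868]
wrist_force: [-7.3, 3.5, 16.6]
width: 0.0001
grasp_force: 8.6
time: 32.2
ee_pos: [0.4833, -0.2839, 0.0764]
tcp_rot: [3.14, -0.002, -2.871]
wrist_force: [0.6, -0.8, -1.2]
width: -0.0
grasp_force: 0.0
time: 32.45
ee_pos: [0.4889, -0.2856, 0.0767]
tcp_rot: [-3.14, 0.001, -2.868]
wrist_force: [-0.4, -0.7, 1.5]
width: -0.0005
grasp_force: 0.0
4 [ 0.4873 -0.2852] d to z=.072 [0.0015 0.0008 0.0047]
```

```bash
python3 nudge.py '.001 .001 .007 0 0 0;.001 .001 .013 0 0 0;.001 .001 .016 0 0 0;.001 .001 .019 0 0 0;.001 .001 .021 0 0 0'; python3 nudge.py '0 0 .002 0 0 0;0 0 .003 0 0 0;0 0 .004 0 0 0;0 0 .004 0 0 0'
```

```text
time: 33.08
ee_pos: [0.4866, -0.2841, 0.0554]
tcp_rot: [3.141, -0.0, -2.868]
wrist_force: [-1.5, 1.3, 6.2]
width: 0.0002
grasp_force: 3.1
time: 33.58
ee_pos: [0.4867, -0.2842, 0.0538]
tcp_rot: [-3.141, 0.001, -2.868]
wrist_force: [-6.6, 5.1, 23.1]
width: 0.0
grasp_force: 12.1
```

```bash
python3 nudge.py '0 0 -.04 0 0 0;0 0 -.1 0 0 0;.03 0 -.15 0 0 0;.06 0 -.17 0 0 0;.06 0 -.17 0 0 0'; python3 nudge.py '0 0 0 0 0 0;0 0 0 0 0 0;0 0 0 0 0 0'; python3 - <<'E'
from h import *
c=cam("wrist"); g=cv2.cvtColor(bot.camera("wrist"),cv2.COLOR_BGR2GRAY); s=bot.read_state()
c0=np.array([.5497,-.2854]); Q=R.from_euler("z",.2736).as_matrix()[:2,:2]
for k,p in {1:(.06,.017),3:(-.06,-.017),2:(.06,-.017),4:(-.06,.017)}.items():
    w=c0+Q@np.array(p); u,v=proj(c,np.r_[w,.054]).round().astype(int)
    if not(15<u<625 and 15<v<385): print(k,"out",u,v); continue
    q=np.zeros_like(g); q[v-16:v+17,u-16:u+17]=1; m=((g<55)&(q>0)).astype(np.uint8)
    n,l,st,ce=cv2.connectedComponentsWithStats(m)
    if n<2: print(k,"none"); continue
    i=1+np.argmax(st[1:,4]); print(k,w.round(4),st[i],onz(c,*ce[i],.054).round(4))
a=cv2.imread("pics/top0.png"); b=bot.camera("top"); d=cv2.GaussianBlur(cv2.absdiff(a,b).max(2),(5,5),0)
for n,(u,v,r) in {"tape":(313,201,12),"driver":(350,219,30),"cutters":(320,252,22),"spool":(285,155,12),"bottle":(172,175,12)}.items(): print(n,int(d[v-12:v+12,u-r:u+r].max()))
print(s["wrist_force"].round(1),s["ee_pos"].round(3))
E
```

```text
time: 34.2
ee_pos: [0.4285, -0.3017, 0.2231]
tcp_rot: [-3.138, 0.002, -2.87]
wrist_force: [0.1, -0.7, -0.7]
width: -0.0
grasp_force: 0.0
time: 34.58
ee_pos: [0.429, -0.3, 0.22]
tcp_rot: [3.14, -0.001, -2.868]
wrist_force: [0.0, 0.2, 0.5]
width: 0.0
grasp_force: 0.0
1 [ 0.6029 -0.2528] [299 320  13  33 401] [ 0.6048 -0.2641  0.054 ]
3 [ 0.4965 -0.318 ] [276 234  12  11  96] [ 0.496  -0.3186  0.054 ]
2 [ 0.6121 -0.2856] [ 269  320   33   33 1089] [ 0.6119 -0.2855  0.054 ]
4 [ 0.4873 -0.2852] [309 235  12   8  72] [ 0.4862 -0.286   0.054 ]
tape 4
driver 5
cutters 5
spool 4
bottle 6
[ 0.4  0.2 -0.2] [ 0.429 -0.3    0.22 ]
```

The near studs sit where expected, the bystanders are unmoved, and the arm is clear.

```bash
python3 -c "
from station import bot
print(bot.finish_job())"
```

```text
the job is handed in; nothing more can be done
None
```

The job is handed in at about 35 s: the lid was drawn out, released on the bench, re-gripped by its handle and set flush in the housing, and all four studs were pressed crosswise, first to half way and then fully home, with the bystanders unmoved (no verdict came back).

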